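# Put the carton away under the low rack and hang its stock card

## Task

Slide the loose carton, flat on the bench, under the low rack into the one empty bay until it is fully home against the rear stop. Then take the stock-card hanger standing on the right of the bench and hang it astride the rail on top of the rack, over the middle of that bay. Leave all the other goods as they are.

Things in the scene. Friction and masses are not known exactly. Their poses are not given: they have to be found in the camera images.
- rack: Low steel rack fixed to the bench, 110 (x) x 450 (y) mm. Origin: centre of its footprint; x points into the bays, away from the robot. Three floorless bays centred at y = -144, 0, +144 mm, 126 mm wide between 18 mm posts, open in front (x = -55 mm), closed by a 30 mm high rear stop with its face at x = +45 mm. Rail end posts: 198 mm high, at y = +-216 mm.
- deck_edge (a point): Middle of the front lower edge of the rack's slatted deck, which overhangs all the bays: 84 mm above the bench, deck top at 102 mm. Rack x = -54 mm, y = 0.
- rail_mid (a point): Middle of the card rail, a round steel bar of 12 mm diameter along the rack's y; this point is on its axis, 175 mm above the bench, at rack x = 0. Free between the end posts, with 67 mm clear beneath it. Axes as the rack's.
- bay: The empty bay (any of the three), with a thin worn black mat (1 mm, 96 x 110 mm, no obstacle) on its floor. Origin: on the bench at the bay's mid-width, where the carton's origin belongs when home, though 2 mm short of contact with the rear stop. Axes as the rack's.
- carton: Cardboard carton on the bench in front of the rack, 100 (x) x 110 (y) x 70 mm high, about 0.5 kg; too large to grip. Origin: centre of its underside, z up. It starts turned by up to 0.3 rad. When home, its front face is flush with the rack's front posts.
- hanger: Stock-card hanger: inverted U of 3 mm aluminium sheet, a paper card on each face, standing on its two legs on the right of the bench. Width 50 mm (its y), thickness over both legs 28 mm (its x), gap between legs 22 mm, height 50 mm (47 mm below the bridge). Faces alike, 60 g. Origin: centre of its underside, at the feet; 134 mm above the bench when hung.
- carton_b: sealed cardboard carton already stored in another bay, 100 (x) x 112 (y) x 62 mm high; origin at the centre of its underside
- stock_bin: grey open plastic bin with parts, stored in another bay, 100 (x) x 108 (y) x 55 mm high; origin at the centre of its underside
- oil_can: upright tin can, diameter 64 mm, 150 mm high, on the left of the bench; origin at the centre of its underside
- bolt_jar: upright jar, diameter 66 mm, 85 mm high, on the right of the bench; origin at the centre of its underside
- bearing: steel bearing ring lying flat, diameter 72 mm, 22 mm high; origin at the centre of its underside
- wrench: steel wrench lying flat on the right near the robot; origin on its underside near the middle
- pulley: dark steel pulley lying flat, diameter 80 mm, 34 mm high; origin at the centre of its underside
- screw_cup: white plastic cup, diameter 70 mm, 60 mm high, on the left; origin at the centre of its underside
Things that resemble listed ones, but are neither listed nor needed, are in the scene too. What is shaped like the hanger but yellow is not meant.

How it is judged:
By the outcome, as a careful person would: the job done as asked, in the order asked, and still so for the second after the job is handed in, with the robot touching nothing.
It also fails if it takes over 64 s, if anything falls off the work surface, if the arm or the gripper's body presses on something with over 40 N, if the wrist force passes 120 N, or if a joint passes its speed limit or range.

## Robot

A 6-joint arm with a two-finger parallel gripper is mounted at the origin on the work surface. World frame = base frame: x ahead of the robot, y to its left, z up, the work surface at z = 0. Lengths are in m, angles in rad, forces in N, time in s.
With the tool pointing down it reaches from about 0.35 to 0.925 m from the base axis. Payload 6.4 kg.
Tool frame: the origin (TCP) lies midway between the tips of the shut fingers; the grasp point (between the pads) lies 19 mm behind it; z points along the fingers, y is the line along which they close (so a half turn about z gives the same grasp; the last joint's range is limited). The gripper opens to 94 mm and grips with 3 to 60 N. Pads are 16 mm wide; open, the fingers measure 119 mm over their backs; the gripper's body (75 mm by 177 mm) begins 78 mm behind the grasp point.
Start: joints at [-1.435, 0.245, 1.558, -0, 1.339, -0.174], TCP at [0.198, -0.619, 0.205] pointing down, gripper open.
Joint ranges: [-3.13, 3.13], [-1.02, 2.26], [0.13, 2.54], [-0.95, 4.09], [0.21, 2.88], [-2.74, 2.74]. Speed limits (rad/s): [2.57, 2.57, 3.14, 3.14, 3.14, 3.14].

## Interface

Orientations are given as a unit quaternion [w, x, y, z].
In Python, from bench import * gives the robot as it stands.
- The arm moves only by the tool carry_out, never from a script. Its arguments are lists of equal length, an entry for each row: "dp": the shift along the tool's x, y, z in units of 10 cm (1.0 is 10 cm), a list of three; "delta_rot": the turn, a rotation vector about the tool's x, y, z in units of 90 degrees (1.0 is 90 degrees), a list of three. In form: {"dp": [[tx, ty, tz], ...], "delta_rot": [[rx, ry, rz], ...]}. A call has exactly 8 rows; each row is the pose to reach, as a shift and turn from the pose commanded when the call began, along the tool's axes at that moment; what a row does not reach only later rows make up. A row lasts 1/12 s, in which the tool goes at most 41.7 mm and 7.16 degrees, less where a joint would pass 70% of its speed; a pose out of reach is approached as far as the arm can. A call with a number of a shift or a turn outside -1 to 1 is refused whole. A call with a gripper value outside its range is refused whole. "hand" is the opening, from 0 (shut) to 1 (fully open), set as the call begins (left out, the last holds). The fingers move at their own pace and stop on an object; "squeeze" is the grip in N (left out, the last holds). Time passes only in rows, so rows that repeat a pose let the fingers close, or fill a call up. It gives the time, the measured TCP pose, the force, the opening and the grip force at its end, in the units of the state.
- sense(): the state, without advancing time (a new reading comes with each control period).
- grab_frame(name): name is "scene" or "side" or "wrist"; returns the picture (420x560x3 uint8, red, green, blue); there is no depth.
- camera_info(name): a dict with "intrinsics" (3x3 intrinsics, pixels), "k1" (the pictures are not rectified: a ray, as slopes to the right and down, at radius r is drawn at 1 + k1 r^2 times it, then the intrinsics apply), "xyz" and "rotation" of the camera in the world. Camera axes: x right, y down, z forward; pixel columns grow to the right and rows downward; lengths in m; the calibration is good to about 2 mm. A picture is of the moment at which its call begins: read the wrist's pose just before it. camera_info takes no time and is no camera call; for the wrist camera it gives the pose at the moment of the call.
- hand_in(): hands the job in; it is judged then, once.
The state is a dict: "time": time; "q": joint angles; "qvel": joint speeds; "effort": joint torques, N m; "tcp_pos": TCP position; "orientation": TCP orientation; "force": force on the tool from outside, world axes, zero at the start; "torque": the same for the moment, N m; "gripper_width": finger opening in m; "gripper_force": force on a finger pad.
Only numpy, scipy, OpenCV 4.12 (cv2) and the standard library are available. Lean on these libraries where they do the work, as an engineer would, in place of code of your own. Each camera call takes 0.05 s, during which the arm holds its last target. There are 200 camera calls.

## Working session

There is one attempt and no reset: what is moved stays moved. The work goes in short steps, Python scripts to look and compute and a tool call to move; the robot and the scene stay as the last step left them, time stands still between calls to the robot, and variables do not carry over. Pictures are saved under pics/ and viewed, at most 10 in all, crops included, and the job is handed in when it is done.

Besides the shell and the picture viewer there is one more tool, called after ">>>" as name(argument=value, ...), one argument or row to a line, values as JSON. carry_out: Moves the arm, as the interface text tells. Its arguments: {"type":"object","properties":{"dp":{"type":"array"},"delta_rot":{"type":"array"},"hand":{"type":"number"},"squeeze":{"type":"number"}},"required":["dp","delta_rot"]}

```bash
mkdir -p pics; python3 - <<'E'
from bench import *
import cv2,numpy as np
for n in ["scene","side"]:
    f=grab_frame(n); cv2.imwrite(f"pics/{n}0.png",f[:,:,::-1]); c=camera_info(n)
    print(n,{k:np.round(np.array(v),4).tolist() for k,v in c.items()})
s=sense();print(s)
E
```

```text
scene {'intrinsics': [[414.7368, 0.0, 274.314], [0.0, 414.7368, 213.536], [0.0, 0.0, 1.0]], 'k1': -0.0605, 'xyz': [0.9192, -0.4811, 1.0757], 'rotation': [-0.2774, 0.8986, 0.3259, -0.0969]}
side {'intrinsics': [[396.827, 0.0, 277.5559], [0.0, 396.827, 213.4287], [0.0, 0.0, 1.0]], 'k1': -0.0857, 'xyz': [0.1693, 0.8132, 1.0235], 'rotation': [0.0844, -0.1804, 0.9053, -0.3753]}
{'time': 0.1, 'q': array([-1.43512721e+00,  2.45751264e-01,  1.55886253e+00, -1.84115900e-05,
        1.33871562e+00, -1.74065824e-01]), 'qvel': array([ 0.00020113, -0.00269517, -0.0031665 ,  0.00285048, -0.00117898,
        0.00037381]), 'effort': array([ 4.68330818e-04, -4.16914594e+01, -3.15525270e+01,  6.86974218e-02,
        3.09786934e-02, -4.53689029e-05]), 'tcp_pos': array([ 0.1980723 , -0.61852269,  0.20446697]), 'orientation': array([-8.68394273e-04,  9.88031282e-01,  1.54251199e-01,  7.71499292e-06]), 'force': array([ 0.22097859,  0.51100973, -0.02583374]), 'torque': array([-0.05503088,  0.01937417, -0.05306973]), 'gripper_force': 0.0, 'gripper_width': 0.09404542600637716}
```

View pics/scene0.png

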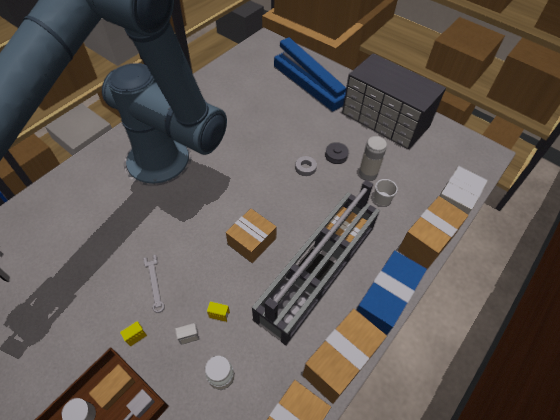

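View pics/side0.png

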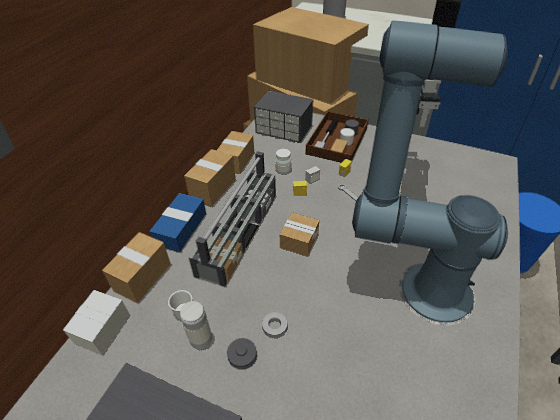

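The scene view shows the carton at (251,235), the rack from (270,320) to (370,195), the grey hanger at (187,332), and two yellow decoys. Next I'll enlarge both views.

```bash
cat > h.py <<'E'
import cv2,numpy as np
from bench import *
from scipy.spatial.transform import Rotation as R
def cam(n):
    c=camera_info(n); q=np.array(c["rotation"])
    M=np.array(q) if q.ndim==2 else R.from_quat(q,scalar_first=True).as_matrix()
    return np.array(c["intrinsics"]),c["k1"],np.array(c["xyz"]),M
def ray(C,uv):
    K,k1,p,M=C
    d=cv2.undistortPoints(np.array(uv,float).reshape(-1,1,2),K,np.array([k1,0,0,0.]))[:,0]
    return p,np.c_[d,np.ones(len(d))]@M.T
def plane(C,uv,z):
    p,d=ray(C,uv); return p+d*((z-p[2])/d[:,2:])
def proj(C,X):
    K,k1,p,M=C
    r=(np.atleast_2d(X)-p)@M
    return cv2.projectPoints(r.reshape(-1,1,3),np.zeros(3),np.zeros(3),K,np.array([k1,0,0,0.]))[0][:,0]
def tri(C1,u1,C2,u2):
    A=np.zeros((3,3));b=np.zeros(3)
    for C,u in((C1,u1),(C2,u2)):
        p,d=ray(C,[u]);d=d[0]/np.linalg.norm(d[0]);P=np.eye(3)-np.outer(d,d);A+=P;b+=P@p
    return np.linalg.solve(A,b)
E
python3 - <<'E'
from h import *
for n,(a,b,c,d),k in (("scene",(130,175,395,350),3),("side",(180,145,360,290),4)):
    f=cv2.imread(f"pics/{n}0.png")[b:d,a:c]; cv2.imwrite(f"pics/{n}z.png",cv2.resize(f,None,fx=k,fy=k,interpolation=cv2.INTER_CUBIC))
C=cam("scene"); D=cam("side")
print(plane(C,[(251,235),(187,332)],.07), plane(D,[(300,233)],.07))
E
```

```text
[[ 0.48407399 -0.05080219  0.07      ]
 [ 0.54856278 -0.36203304  0.07      ]] [[ 0.4568917  -0.00989355  0.07      ]]
```

View pics/scenez.png

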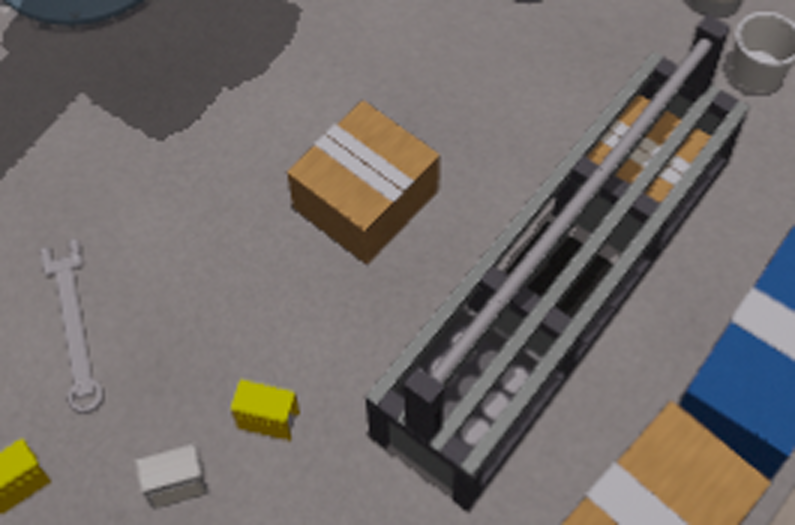

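View pics/sidez.png

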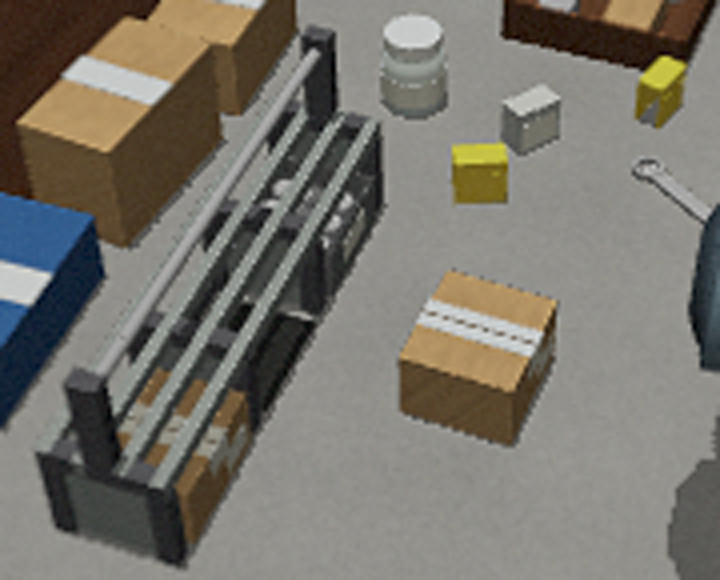

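```bash
python3 - <<'E'
from h import *
np.set_printoptions(precision=4,suppress=True)
C=cam("scene"); D=cam("side")
s=lambda l:np.array(l,float)/3+[130,175]
d=lambda l:np.array(l,float)/4+[180,145]
a=plane(C,s([(289,175),(365,100),(439,160),(366,230)]),.07);print("carton scene",a,a.mean(0))
b=plane(D,d([(450,272),(556,298),(515,388),(400,362)]),.07);print("carton side",b,b.mean(0))
n=tri(C,s([(424,383)])[0],D,d([(319,35)])[0]);f=tri(C,s([(711,25)])[0],D,d([(87,380)])[0]);print("posts",n,f,f-n,np.linalg.norm(f-n))
for z in [.198]:
  print(plane(C,s([(424,383),(711,25)]),z),plane(D,d([(319,35),(87,380)]),z))
a=plane(C,s([(136,462),(194,447),(204,470),(145,484)]),.05);print("hang scene",a,a.mean(0))
b=plane(D,d([(503,102),(546,87),(560,98),(517,119)]),.05);print("hang side",b,b.mean(0))
# deck front edge corners z=.102 top
print("deck",plane(C,s([(368,400),(660,57)]),.102),plane(D,d([(380,125),(163,487)]),.102))
E
```

```text
carton scene [[ 0.4268 -0.0917  0.07  ]
 [ 0.4245  0.0194  0.07  ]
 [ 0.5248  0.0125  0.07  ]
 [ 0.5218 -0.0893  0.07  ]] [ 0.4745 -0.0373  0.07  ]
carton side [[ 0.5132 -0.0868  0.07  ]
 [ 0.4194 -0.0911  0.07  ]
 [ 0.4174  0.0159  0.07  ]
 [ 0.5129  0.0246  0.07  ]] [ 0.4657 -0.0343  0.07  ]
posts [ 0.6877 -0.207   0.1892] [0.6683 0.2232 0.1903] [-0.0194  0.4303  0.0011] 0.43072307904657314
[[ 0.6916 -0.2089  0.198 ]
 [ 0.6715  0.2179  0.198 ]] [[ 0.6807 -0.1974  0.198 ]
 [ 0.6625  0.2282  0.198 ]]
hang scene [[ 0.513  -0.3734  0.05  ]
 [ 0.541  -0.3325  0.05  ]
 [ 0.5618 -0.3411  0.05  ]
 [ 0.5326 -0.3815  0.05  ]] [ 0.5371 -0.3571  0.05  ]
hang side [[ 0.5586 -0.3449  0.05  ]
 [ 0.5273 -0.383   0.05  ]
 [ 0.509  -0.3716  0.05  ]
 [ 0.5371 -0.3253  0.05  ]] [ 0.533  -0.3562  0.05  ]
deck [[ 0.641  -0.22    0.102 ]
 [ 0.6276  0.2279  0.102 ]] [[ 0.6304 -0.2101  0.102 ]
 [ 0.6144  0.2296  0.102 ]]
```

```bash
python3 - <<'E'
from h import *
np.set_printoptions(precision=4,suppress=True)
K,k,p,M=cam("wrist"); s=sense(); T=R.from_quat(s["orientation"],scalar_first=True).as_matrix()
print(K,k,T.T@(p-s["tcp_pos"]),T.T@M)
d=np.array([.47,-.25,.45])-s["tcp_pos"];print("dp",T.T@d*10)
E
```

```text
[[296.3722   0.     276.5955]
 [  0.     296.3722 209.9899]
 [  0.       0.       1.    ]] -0.0036905481657492135 [ 0.0859 -0.0004 -0.1806] [[ 0.0007 -0.9572 -0.2893]
 [ 1.      0.0005  0.001 ]
 [-0.0008 -0.2893  0.9572]]
dp [ 3.7139 -2.6852 -2.4497]
```

>>> carry_out(
  dp=[
    [0.12, -0.08, -0.06],
    [0.25, -0.15, -0.12],
    [0.38, -0.23, -0.19],
    [0.5, -0.3, -0.25],
    [0.63, -0.38, -0.31],
    [0.75, -0.45, -0.38],
    [0.88, -0.53, -0.44],
    [1, -0.6, -0.5],
  ],
  delta_rot=[
    [0, 0, 0.02],
    [0, 0, 0.04],
    [0, 0, 0.06],
    [0, 0, 0.08],
    [0, 0, 0.11],
    [0, 0, 0.13],
    [0, 0, 0.15],
    [0, 0, 0.17],
  ],
)

```text
time: 0.77
tcp_pos: [0.2755, -0.5305, 0.2553]
orientation: [-0.0, 1.0, 0.021, -0.0]
force: [-0.2, 0.2, -0.8]
gripper_width: 0.0944
gripper_force: 0.0
```

>>> carry_out(
  dp=[
    [0.12, -0.12, -0.04],
    [0.24, -0.25, -0.08],
    [0.36, -0.38, -0.12],
    [0.48, -0.5, -0.16],
    [0.6, -0.62, -0.2],
    [0.72, -0.75, -0.24],
    [0.84, -0.88, -0.28],
    [0.96, -1, -0.32],
  ],
  delta_rot=[
    [0, 0, 0],
    [0, 0, 0],
    [0, 0, 0],
    [0, 0, 0],
    [0, 0, 0],
    [0, 0, 0],
    [0, 0, 0],
    [0, 0, 0],
  ],
)

```text
time: 1.43
tcp_pos: [0.3671, -0.4264, 0.2871]
orientation: [-0.0, 1.0, 0.021, -0.0]
force: [0.7, 1.3, 0.1]
gripper_width: 0.094
gripper_force: 0.0
```

>>> carry_out(
  dp=[
    [0.12, -0.12, -0.04],
    [0.24, -0.25, -0.08],
    [0.36, -0.38, -0.12],
    [0.48, -0.5, -0.16],
    [0.6, -0.62, -0.2],
    [0.72, -0.75, -0.24],
    [0.84, -0.88, -0.28],
    [0.96, -1, -0.32],
  ],
  delta_rot=[
    [0, 0, 0],
    [0, 0, 0],
    [0, 0, 0],
    [0, 0, 0],
    [0, 0, 0],
    [0, 0, 0],
    [0, 0, 0],
    [0, 0, 0],
  ],
)

```text
time: 2.1
tcp_pos: [0.4587, -0.3224, 0.3191]
orientation: [-0.0, 1.0, 0.021, -0.0]
force: [-0.2, -1.1, 0.1]
gripper_width: 0.0939
gripper_force: 0.0
```

>>> carry_out(
  dp=[
    [0.12, -0.12, -0.04],
    [0.24, -0.25, -0.08],
    [0.36, -0.38, -0.12],
    [0.48, -0.5, -0.16],
    [0.6, -0.62, -0.2],
    [0.72, -0.75, -0.24],
    [0.84, -0.88, -0.28],
    [0.96, -1, -0.32],
  ],
  delta_rot=[
    [0, 0, 0],
    [0, 0, 0],
    [0, 0, 0],
    [0, 0, 0],
    [0, 0, 0],
    [0, 0, 0],
    [0, 0, 0],
    [0, 0, 0],
  ],
)

```text
time: 2.77
tcp_pos: [0.5503, -0.2185, 0.3511]
orientation: [-0.0, 1.0, 0.021, -0.0]
force: [0.4, 0.1, -0.9]
gripper_width: 0.0938
gripper_force: 0.0
```

```bash
python3 - <<'E'
from h import *
np.set_printoptions(precision=4,suppress=True)
C=cam("wrist"); np.savez("w1.npz",K=C[0],k=C[1],p=C[2],M=C[3]); f=grab_frame("wrist"); cv2.imwrite("pics/w1raw.png",f[:,:,::-1])
cv2.imwrite("pics/w1.png",cv2.resize(f[:,:,::-1],(800,600),interpolation=cv2.INTER_CUBIC)); s=sense();print(s["tcp_pos"],s["q"],s["time"],s["orientation"])
E
```

```text
[ 0.552  -0.2167  0.352 ] [-0.5659  0.0299  1.5319  0.0017  1.5792  0.9595] 2.8167 [-0.0005  0.9997  0.0227  0.0007]
```

View pics/w1.png

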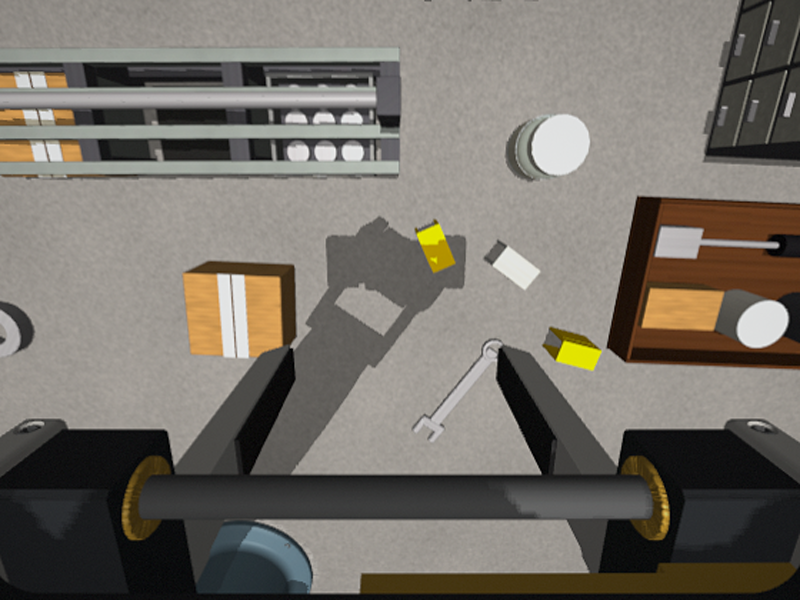

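```bash
cat > m.py <<'E'
from h import *
np.set_printoptions(precision=4,suppress=True)
z=np.load("w1.npz");C=(z["K"],float(z["k"]),z["p"],z["M"])
f=cv2.imread("pics/w1raw.png");hsv=cv2.cvtColor(f,cv2.COLOR_BGR2HSV)
sc=lambda l:(np.array(l,float)+.5)/(800/560)-.5
def rect(mask,box,zz,name):
    m=np.zeros_like(mask);a,b,c,d=[int(v*.7) for v in box];m[b:d,a:c]=mask[b:d,a:c]
    m=cv2.morphologyEx(m,cv2.MORPH_CLOSE,np.ones((5,5)))
    k=max(cv2.findContours(m,0,cv2.CHAIN_APPROX_NONE)[0],key=cv2.contourArea)
    P=plane(C,k[:,0,:],zz)[:,:2].astype(np.float32)
    r=cv2.minAreaRect(P*1000);print(name,r,"area",cv2.contourArea(k)); return r
v=hsv[...,2];s=hsv[...,1]
print(hsv[int(310*.7),int(200*.7)],hsv[int(268*.7),int(240*.7)],hsv[int(265*.7),int(518*.7)],hsv[int(252*.7),int(492*.7)],hsv[int(220*.7),int(480*.7)])
top=((v>150)).astype(np.uint8)*255
rect(top,(175,255,300,362),.07,"carton")
hg=((v>185)&(s<40)).astype(np.uint8)*255
rect(hg,(475,230,548,295),.05,"hanger")
# rack: deck front top edge right corner, rear corner, rail/post
print("deck right end front/back",plane(C,sc([(399,176),(399,49)]),.102))
print("front edge left",plane(C,sc([(0,176),(200,176)]),.102))
print("post top",plane(C,sc([(375,74),(400,74),(400,101),(377,101)]),.198))
print("rail axis",plane(C,sc([(5,98),(370,96)]),.175))
print("carton corners",plane(C,sc([(184,273),(280,277),(282,357),(192,355)]),.07))
E
python3 m.py
```

```text
[ 17 153 220] [ 18 161  73] [ 40   3 228] [17 19 95] [ 15  16 162]
carton ((477.3420715332031, -36.17173767089844), (127.46013641357422, 156.58499145507812), 2.4795000553131104) area 4879.5
hanger ((535.5442504882812, -359.3880310058594), (50.36724090576172, 28.669321060180664), 56.46370315551758) area 478.5
deck right end front/back [[ 0.6325 -0.218   0.102 ]
 [ 0.7422 -0.2129  0.102 ]]
front edge left [[ 0.6159  0.1714  0.102 ]
 [ 0.6242 -0.0242  0.102 ]]
post top [[ 0.702  -0.197   0.198 ]
 [ 0.7028 -0.2147  0.198 ]
 [ 0.6852 -0.2155  0.198 ]
 [ 0.6845 -0.1989  0.198 ]]
rail axis [[ 0.6779  0.089   0.175 ]
 [ 0.6911 -0.1924  0.175 ]]
carton corners [[ 0.5179  0.0172  0.07  ]
 [ 0.5179 -0.09    0.07  ]
 [ 0.4201 -0.0889  0.07  ]
 [ 0.418   0.0178  0.07  ]]
```

The wrist view shows the carton top at about (184–282, 273–357), the hanger top at (518,266), and the rack's right end at x=399. The middle bay, between posts at x=90 and x=232, is the empty one. I'll align the carton laterally first.

>>> carry_out(
  dp=[
    [-0.09, -0.12, 0.12],
    [-0.19, -0.25, 0.25],
    [-0.28, -0.38, 0.38],
    [-0.38, -0.5, 0.5],
    [-0.47, -0.62, 0.62],
    [-0.56, -0.75, 0.75],
    [-0.66, -0.88, 0.88],
    [-0.75, -1, 1],
  ],
  delta_rot=[
    [0, 0, -0.07],
    [0, 0, -0.15],
    [0, 0, -0.22],
    [0, 0, -0.3],
    [0, 0, -0.37],
    [0, 0, -0.45],
    [0, 0, -0.52],
    [0, 0, -0.6],
  ],
  hand=0.6,
)

```text
time: 3.48
tcp_pos: [0.4697, -0.1222, 0.2501]
orientation: [-0.0, 0.88, 0.475, -0.0]
force: [-0.1, 0.7, 0.6]
gripper_width: 0.0568
gripper_force: 0.0
```

>>> carry_out(
  dp=[
    [0, 0, 0.12],
    [0, 0, 0.25],
    [0, 0, 0.38],
    [0, 0, 0.5],
    [0, 0, 0.62],
    [0, 0, 0.75],
    [0, 0, 0.88],
    [0, 0, 1],
  ],
  delta_rot=[
    [0, 0, -0.05],
    [0, 0, -0.1],
    [0, 0, -0.15],
    [0, 0, -0.2],
    [0, 0, -0.25],
    [0, 0, -0.3],
    [0, 0, -0.35],
    [0, 0, -0.4],
  ],
)

```text
time: 4.15
tcp_pos: [0.4701, -0.1228, 0.1503]
orientation: [-0.0, 0.691, 0.723, -0.0]
force: [0.1, 0.3, 0.1]
gripper_width: 0.0563
gripper_force: 0.0
```

```bash
cat > w.py <<'E'
from h import *
import sys
np.set_printoptions(precision=4,suppress=True)
O=np.array([.680,.009]);Y=.0435
def st():
    s=sense();T=R.from_quat(s["orientation"],scalar_first=True).as_matrix();d=s["tcp_pos"][:2]-O;c,n=np.cos(Y),np.sin(Y)
    print("t %.2f tcp"%s["time"],s["tcp_pos"],"rackxy",np.array([c*d[0]+n*d[1],-n*d[0]+c*d[1]]),"yaw %.4f"%np.arctan2(T[1,0],T[0,0]),"tilt",T[:2,2],"w",s["gripper_width"],"F",s["force"],"q6",s["q"][5])
    return s
def snap(n,tag):
    C=cam(n);f=grab_frame(n)[:,:,::-1];np.savez(tag+".npz",K=C[0],k=C[1],p=C[2],M=C[3]);cv2.imwrite(f"pics/{tag}raw.png",f);cv2.imwrite(f"pics/{tag}.png",cv2.resize(f,(800,600),interpolation=cv2.INTER_CUBIC))
E
python3 -c "
from w import *
st()"
```

```text
t 4.15 tcp [ 0.4701 -0.1228  0.1503] rackxy [-0.2154 -0.1225] yaw 1.6167 tilt [-0.001   0.0003] w 0.0562921327962633 F [0.0603 0.2564 0.0771] q6 -0.5349901465647244
```

>>> carry_out(
  dp=[
    [0, 0, 0.12],
    [0, 0, 0.25],
    [0, 0, 0.38],
    [0, 0, 0.5],
    [0, 0, 0.62],
    [0, 0, 0.75],
    [0, 0, 0.88],
    [0, 0, 1],
  ],
  delta_rot=[
    [0, 0, 0],
    [0, 0, 0],
    [0, 0, 0],
    [0, 0, 0],
    [0, 0, 0],
    [0, 0, 0],
    [0, 0, 0],
    [0, 0, 0],
  ],
)

```text
time: 4.82
tcp_pos: [0.4704, -0.1227, 0.0504]
orientation: [-0.0, 0.693, 0.721, -0.0]
force: [0.6, -0.3, 0.5]
gripper_width: 0.0564
gripper_force: 0.0
```

>>> carry_out(
  dp=[
    [0.04, 0, 0.09],
    [0.08, 0, 0.18],
    [0.12, 0, 0.18],
    [0.16, 0, 0.18],
    [0.2, 0, 0.18],
    [0.24, 0, 0.18],
    [0.27, 0, 0.18],
    [0.3, 0, 0.18],
  ],
  delta_rot=[
    [0, 0, 0],
    [0, 0, 0],
    [0, 0, 0],
    [0, 0, 0],
    [0, 0, 0],
    [0, 0, 0],
    [0, 0, 0],
    [0, 0, 0],
  ],
)

```text
time: 5.48
tcp_pos: [0.4704, -0.0929, 0.0343]
orientation: [0.001, 0.692, 0.722, 0.0]
force: [-0.2, -3.0, 1.7]
gripper_width: 0.0563
gripper_force: 1.3
```

>>> carry_out(
  dp=[
    [0.04, 0, 0],
    [0.08, 0, 0],
    [0.12, 0, 0],
    [0.16, 0, 0],
    [0.2, 0, 0],
    [0.24, 0, 0],
    [0.27, 0, 0],
    [0.3, 0, 0],
  ],
  delta_rot=[
    [0, 0, 0],
    [0, 0, 0],
    [0, 0, 0],
    [0, 0, 0],
    [0, 0, 0],
    [0, 0, 0],
    [0, 0, 0],
    [0, 0, 0],
  ],
)

```text
time: 6.15
tcp_pos: [0.4682, -0.0624, 0.0334]
orientation: [-0.0, 0.692, 0.722, -0.0]
force: [-0.1, -3.4, 2.2]
gripper_width: 0.0564
gripper_force: 1.6
```

>>> carry_out(
  dp=[
    [-0.06, 0, 0],
    [-0.12, 0, 0],
    [-0.18, 0, 0],
    [-0.24, 0, 0],
    [-0.3, 0, -0.1],
    [-0.35, 0, -0.4],
    [-0.4, 0, -0.7],
    [-0.4, 0, -1],
  ],
  delta_rot=[
    [0, 0, 0],
    [0, 0, 0],
    [0, 0, 0],
    [0, 0, 0],
    [0, 0, 0],
    [0, 0, 0],
    [0, 0, 0],
    [0, 0, 0],
  ],
)

```text
time: 6.82
tcp_pos: [0.4697, -0.1038, 0.1351]
orientation: [-0.0, 0.693, 0.721, -0.0]
force: [0.9, 0.0, 0.2]
gripper_width: 0.0564
gripper_force: 0.0
```

```bash
python3 -c "
from w import *
st();snap('wrist','w2')"
```

```text
t 6.82 tcp [ 0.4697 -0.1038  0.1351] rackxy [-0.2151 -0.1035] yaw 1.6115 tilt [-0.0005  0.0003] w 0.05642634761043897 F [0.9395 0.0145 0.2101] q6 -0.4944313409269054
```

View pics/w2.png

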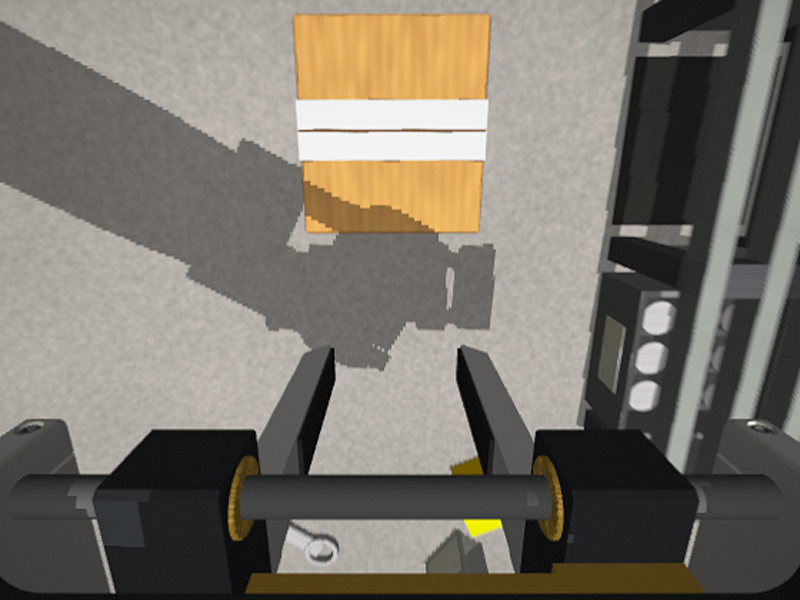

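The carton top corners are (293,14), (490,14), (480,232) and (305,232). The mat's front corners are (634,57) and (612,224), so it looks square to the rack.

```bash
python3 - <<'E'
from w import *
z=np.load("w2.npz");C=(z["K"],float(z["k"]),z["p"],z["M"])
sc=lambda l:(np.array(l,float)+.5)/(800/560)-.5
c,n=np.cos(Y),np.sin(Y)
tr=lambda P:np.c_[(P[:,:2]-O)@[c,n],(P[:,:2]-O)@[-n,c]]
A=tr(plane(C,sc([(293,14),(490,14),(480,232),(305,232)]),.07));print(A,A.mean(0))
print("mat",tr(plane(C,sc([(635,57),(612,224),(695,224),(700,57)]),.001)))
print("post floor front corners",tr(plane(C,sc([(608,262),(637,42)]),0)))
E
```

```text
[[-0.2653  0.0583]
 [-0.166   0.0581]
 [-0.165  -0.0514]
 [-0.2662 -0.0512]] [-0.2156  0.0035]
mat [[-0.0548  0.0547]
 [-0.0542 -0.0551]
 [ 0.0072 -0.0552]
 [-0.0116  0.0547]]
post floor front corners [[-0.0526 -0.0838]
 [-0.0544  0.0637]]
```

>>> carry_out(
  dp=[
    [0.13, -0.1, 0],
    [0.27, -0.2, 0],
    [0.4, -0.3, 0],
    [0.53, -0.4, 0],
    [0.67, -0.5, 0],
    [0.8, -0.6, 0],
    [0.93, -0.7, 0],
    [1, -0.8, 0],
  ],
  delta_rot=[
    [0, 0, 0.07],
    [0, 0, 0.15],
    [0, 0, 0.22],
    [0, 0, 0.3],
    [0, 0, 0.37],
    [0, 0, 0.45],
    [0, 0, 0.52],
    [0, 0, 0.6],
  ],
)

```text
time: 7.53
tcp_pos: [0.3853, -0.0055, 0.1338]
orientation: [-0.0, 0.945, 0.327, 0.0]
force: [0.5, 0.8, -1.0]
gripper_width: 0.0566
gripper_force: 0.0
```

>>> carry_out(
  dp=[
    [0, 0, 0],
    [0, 0, 0],
    [0, 0, 0.05],
    [0, 0, 0.15],
    [0, 0, 0.25],
    [0, 0, 0.35],
    [0, 0, 0.43],
    [0, 0, 0.5],
  ],
  delta_rot=[
    [0, 0, 0.07],
    [0, 0, 0.14],
    [0, 0, 0.2],
    [0, 0, 0.26],
    [0, 0, 0.32],
    [0, 0, 0.36],
    [0, 0, 0.4],
    [0, 0, 0.4],
  ],
)

```text
time: 8.2
tcp_pos: [0.3858, -0.0065, 0.0833]
orientation: [-0.0, 1.0, 0.021, 0.0]
force: [-0.6, 0.1, -0.1]
gripper_width: 0.0564
gripper_force: 0.0
```

```bash
python3 -c "
from w import *
st()"
```

```text
t 8.20 tcp [ 0.3858 -0.0065  0.0833] rackxy [-0.2946 -0.0027] yaw 0.0412 tilt [0.     0.0001] w 0.0563904768418878 F [-0.5933  0.1202 -0.1393] q6 1.2164929182163622
```

>>> carry_out(
  dp=[
    [0, -0.02, 0.08],
    [0, -0.04, 0.16],
    [0, -0.06, 0.24],
    [0, -0.06, 0.32],
    [0, -0.06, 0.4],
    [0, -0.06, 0.46],
    [0, -0.06, 0.5],
    [0, -0.06, 0.5],
  ],
  delta_rot=[
    [0, 0, 0],
    [0, 0, 0],
    [0, 0, 0],
    [0, 0, 0],
    [0, 0, 0],
    [0, 0, 0],
    [0, 0, 0],
    [0, 0, 0],
  ],
)

```text
time: 8.87
tcp_pos: [0.3849, 0.0, 0.0325]
orientation: [-0.0, 1.0, 0.021, -0.001]
force: [0.2, -0.3, -0.7]
gripper_width: 0.0562
gripper_force: 0.0
```

>>> carry_out(
  dp=[
    [0.08, 0, 0],
    [0.16, 0, 0],
    [0.24, 0, 0],
    [0.32, 0, 0],
    [0.4, 0, 0],
    [0.5, 0, 0],
    [0.6, 0, 0],
    [0.7, 0, 0],
  ],
  delta_rot=[
    [0, 0, 0],
    [0, 0, 0],
    [0, 0, 0],
    [0, 0, 0],
    [0, 0, 0],
    [0, 0, 0],
    [0, 0, 0],
    [0, 0, 0],
  ],
)

```text
time: 9.53
tcp_pos: [0.4565, 0.0029, 0.0334]
orientation: [-0.0, 1.0, 0.021, -0.0]
force: [-3.2, 0.1, 2.3]
gripper_width: 0.0568
gripper_force: 1.6
```

>>> carry_out(
  dp=[
    [0.09, 0, 0],
    [0.18, 0.01, 0],
    [0.27, 0.01, 0],
    [0.36, 0.02, 0],
    [0.44, 0.02, 0],
    [0.5, 0.03, 0],
    [0.55, 0.03, 0],
    [0.6, 0.03, 0],
  ],
  delta_rot=[
    [0, 0, 0],
    [0, 0, 0],
    [0, 0, 0],
    [0, 0, 0],
    [0, 0, 0],
    [0, 0, 0],
    [0, 0, 0],
    [0, 0, 0],
  ],
)

```text
time: 10.2
tcp_pos: [0.516, 0.0023, 0.0335]
orientation: [0.0, 1.0, 0.021, -0.0]
force: [-3.0, 0.9, 1.5]
gripper_width: 0.0563
gripper_force: 1.5
```

```bash
python3 -c "
from w import *
st();snap('wrist','w3')"
```

```text
t 10.20 tcp [0.516  0.0023 0.0335] rackxy [-0.1641  0.0005] yaw 0.0427 tilt [-0.0003 -0.    ] w 0.05629776341591632 F [-2.952   0.9025  1.4944] q6 1.312755406870338
```

View pics/w3.png

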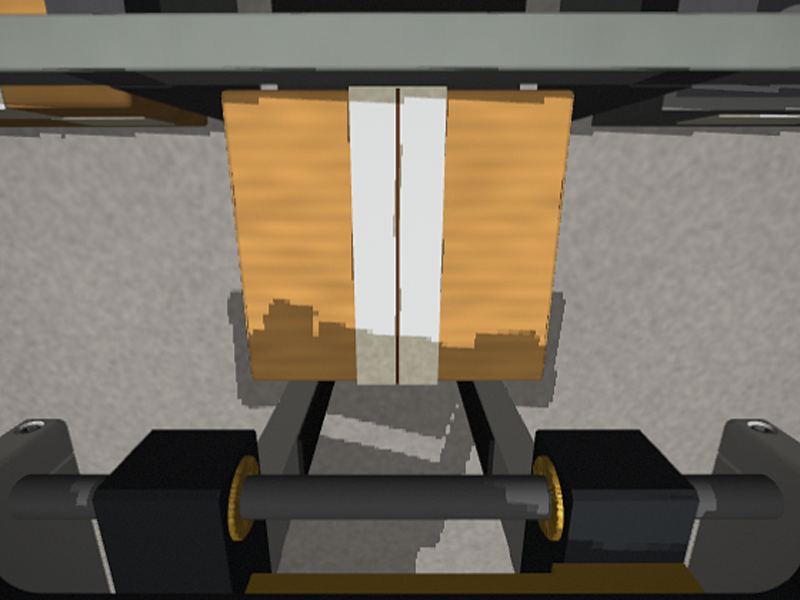

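The carton is square to the rack and centred, spanning columns 223–573. I'll keep pushing.

>>> carry_out(
  dp=[
    [0.09, 0, 0],
    [0.18, 0, 0],
    [0.27, 0, 0],
    [0.36, 0, 0],
    [0.45, 0, 0],
    [0.54, 0, 0],
    [0.62, 0, 0],
    [0.7, 0, 0],
  ],
  delta_rot=[
    [0, 0, 0],
    [0, 0, 0],
    [0, 0, 0],
    [0, 0, 0],
    [0, 0, 0],
    [0, 0, 0],
    [0, 0, 0],
    [0, 0, 0],
  ],
)

```text
time: 10.92
tcp_pos: [0.5864, 0.0054, 0.0334]
orientation: [-0.0, 1.0, 0.021, -0.0]
force: [-2.5, 0.6, -0.7]
gripper_width: 0.0564
gripper_force: 1.0
```

>>> carry_out(
  dp=[
    [0.03, 0, 0],
    [0.06, 0, 0],
    [0.09, 0, 0],
    [0.12, 0, 0],
    [0.15, 0, 0],
    [0.18, 0, 0],
    [0.2, 0, 0],
    [0.2, 0, 0],
  ],
  delta_rot=[
    [0, 0, 0],
    [0, 0, 0],
    [0, 0, 0],
    [0, 0, 0],
    [0, 0, 0],
    [0, 0, 0],
    [0, 0, 0],
    [0, 0, 0],
  ],
)

```text
time: 11.58
tcp_pos: [0.6061, 0.0062, 0.0335]
orientation: [0.0, 1.0, 0.021, 0.001]
force: [-0.4, 0.3, 1.3]
gripper_width: 0.0563
gripper_force: 0.3
```

>>> carry_out(
  dp=[
    [0.01, 0, 0],
    [0.02, 0, 0],
    [0.03, 0, 0],
    [0.04, 0, 0],
    [0.05, 0, 0],
    [0.05, 0, 0],
    [0.05, 0, 0],
    [0.05, 0, 0],
  ],
  delta_rot=[
    [0, 0, 0],
    [0, 0, 0],
    [0, 0, 0],
    [0, 0, 0],
    [0, 0, 0],
    [0, 0, 0],
    [0, 0, 0],
    [0, 0, 0],
  ],
)

```text
time: 12.25
tcp_pos: [0.6108, 0.0065, 0.0334]
orientation: [-0.0, 1.0, 0.021, 0.0]
force: [-0.3, -0.2, -0.0]
gripper_width: 0.0564
gripper_force: 0.4
```

>>> carry_out(
  dp=[
    [0.01, 0, 0],
    [0.01, 0, 0],
    [0.02, 0, 0],
    [0.02, 0, 0],
    [0.03, 0, 0],
    [0.03, 0, 0],
    [0.04, 0, 0],
    [0.04, 0, 0],
  ],
  delta_rot=[
    [0, 0, 0],
    [0, 0, 0],
    [0, 0, 0],
    [0, 0, 0],
    [0, 0, 0],
    [0, 0, 0],
    [0, 0, 0],
    [0, 0, 0],
  ],
)

```text
time: 12.92
tcp_pos: [0.6134, 0.0065, 0.0334]
orientation: [0.0, 1.0, 0.022, -0.002]
force: [-6.8, -0.9, 3.3]
gripper_width: 0.0566
gripper_force: 3.4
```

>>> carry_out(
  dp=[
    [0.01, 0, 0],
    [0.01, 0, 0],
    [0.01, 0, 0],
    [0.02, 0, 0],
    [0.02, 0, 0],
    [0.02, 0, 0],
    [0.03, 0, 0],
    [0.03, 0, 0],
  ],
  delta_rot=[
    [0, 0, 0],
    [0, 0, 0],
    [0, 0, 0],
    [0, 0, 0],
    [0, 0, 0],
    [0, 0, 0],
    [0, 0, 0],
    [0, 0, 0],
  ],
)

```text
time: 13.58
tcp_pos: [0.6133, 0.0065, 0.0333]
orientation: [0.0, 1.0, 0.022, -0.006]
force: [-18.3, -2.2, 14.5]
gripper_width: 0.0562
gripper_force: 9.7
```

>>> carry_out(
  dp=[
    [-0.1, 0, 0],
    [-0.2, 0, 0],
    [-0.35, 0, 0],
    [-0.5, 0, 0],
    [-0.65, 0, 0],
    [-0.8, 0, 0],
    [-0.9, 0, 0],
    [-0.9, 0, 0],
  ],
  delta_rot=[
    [0, 0, 0],
    [0, 0, 0],
    [0, 0, 0],
    [0, 0, 0],
    [0, 0, 0],
    [0, 0, 0],
    [0, 0, 0],
    [0, 0, 0],
  ],
)

```text
time: 14.25
tcp_pos: [0.5266, 0.003, 0.0333]
orientation: [-0.0, 1.0, 0.021, 0.0]
force: [-0.2, 0.1, -0.4]
gripper_width: 0.0567
gripper_force: 0.0
```

>>> carry_out(
  dp=[
    [-0.1, 0, 0],
    [-0.2, 0, 0],
    [-0.35, 0, 0],
    [-0.5, 0, 0],
    [-0.5, 0, 0],
    [-0.5, 0, 0],
    [-0.5, 0, 0],
    [-0.5, 0, 0],
  ],
  delta_rot=[
    [0, 0, 0],
    [0, 0, 0],
    [0, 0, 0],
    [0, 0, 0],
    [0, 0, 0],
    [0, 0, 0],
    [0, 0, 0],
    [0, 0, 0],
  ],
)

```text
time: 14.92
tcp_pos: [0.4791, 0.0006, 0.0339]
orientation: [0.0, 1.0, 0.021, 0.001]
force: [0.3, 0.3, 0.6]
gripper_width: 0.0565
gripper_force: 0.0
```

```bash
python3 -c "
from w import *
st();snap('wrist','w4')"
```

```text
t 14.92 tcp [0.4791 0.0006 0.0339] rackxy [-0.2011  0.0003] yaw 0.0428 tilt [ 0.0016 -0.0003] w 0.05649780278527173 F [0.2801 0.3107 0.622 ] q6 1.2917810482594716
```

View pics/w4.png

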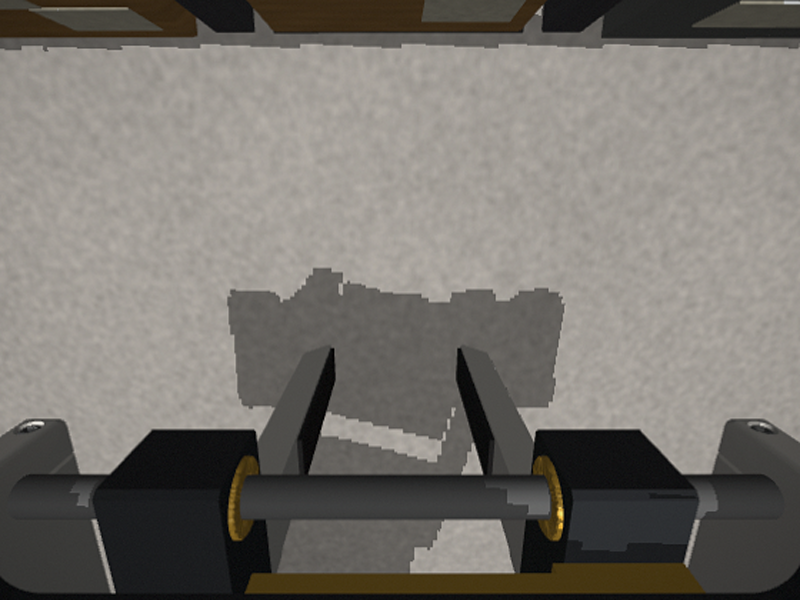

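The carton's front bottom edge, around row 31, is flush with both posts and centred between their inner edges at x=254 and x=543. It's home, so next is the hanger.

>>> carry_out(
  dp=[
    [0.01, 0.1, -0.12],
    [0.02, 0.2, -0.25],
    [0.04, 0.33, -0.38],
    [0.05, 0.45, -0.5],
    [0.06, 0.56, -0.62],
    [0.08, 0.68, -0.75],
    [0.09, 0.8, -0.88],
    [0.1, 0.9, -1],
  ],
  delta_rot=[
    [0, 0, 0],
    [0, 0, 0],
    [0, 0, 0],
    [0, 0, 0],
    [0, 0, 0],
    [0, 0, 0],
    [0, 0, 0],
    [0, 0, 0],
  ],
)

```text
time: 15.63
tcp_pos: [0.4922, -0.0897, 0.1345]
orientation: [0.0, 1.0, 0.021, 0.0]
force: [0.3, 0.7, 0.1]
gripper_width: 0.0565
gripper_force: 0.0
```

>>> carry_out(
  dp=[
    [0.01, 0.12, -0.06],
    [0.02, 0.24, -0.12],
    [0.04, 0.36, -0.18],
    [0.05, 0.48, -0.24],
    [0.06, 0.6, -0.3],
    [0.08, 0.7, -0.36],
    [0.09, 0.8, -0.43],
    [0.1, 0.9, -0.5],
  ],
  delta_rot=[
    [0, 0, 0],
    [0, 0, 0],
    [0, 0, 0],
    [0, 0, 0],
    [0, 0, 0],
    [0, 0, 0],
    [0, 0, 0],
    [0, 0, 0],
  ],
)

```text
time: 16.3
tcp_pos: [0.5054, -0.1792, 0.1839]
orientation: [-0.0, 1.0, 0.021, -0.0]
force: [0.2, -0.6, 0.4]
gripper_width: 0.0562
gripper_force: 0.0
```

>>> carry_out(
  dp=[
    [0.01, 0.12, 0],
    [0.02, 0.24, 0],
    [0.04, 0.36, 0],
    [0.05, 0.48, 0],
    [0.06, 0.6, 0],
    [0.08, 0.7, 0],
    [0.09, 0.8, 0],
    [0.1, 0.9, 0],
  ],
  delta_rot=[
    [0, 0, 0],
    [0, 0, 0],
    [0, 0, 0],
    [0, 0, 0],
    [0, 0, 0],
    [0, 0, 0],
    [0, 0, 0],
    [0, 0, 0],
  ],
)

```text
time: 16.97
tcp_pos: [0.5192, -0.2687, 0.1832]
orientation: [-0.0, 1.0, 0.021, -0.0]
force: [-0.3, 0.3, 0.4]
gripper_width: 0.0563
gripper_force: 0.0
```

>>> carry_out(
  dp=[
    [0.01, 0.12, 0],
    [0.02, 0.24, 0],
    [0.04, 0.36, 0],
    [0.05, 0.48, 0],
    [0.06, 0.6, 0],
    [0.08, 0.7, 0],
    [0.09, 0.8, 0],
    [0.1, 0.92, 0],
  ],
  delta_rot=[
    [0, 0, -0.07],
    [0, 0, -0.15],
    [0, 0, -0.22],
    [0, 0, -0.3],
    [0, 0, -0.37],
    [0, 0, -0.45],
    [0, 0, -0.52],
    [0, 0, -0.6],
  ],
)

```text
time: 17.63
tcp_pos: [0.5332, -0.3599, 0.1833]
orientation: [-0.0, 0.88, 0.475, 0.0]
force: [0.9, -0.6, 0.8]
gripper_width: 0.0565
gripper_force: 0.0
```

```bash
python3 - <<'E'
from w import *
s=st();snap('wrist','w5')
z=np.load("w5.npz");C=(z["K"],float(z["k"]),z["p"],z["M"])
f=cv2.imread("pics/w5raw.png");hsv=cv2.cvtColor(f,cv2.COLOR_BGR2HSV)
q=proj(C,[.5355,-.3594,.05])[0];print("expected px",q)
for th in (180,195,210):
  m=((hsv[...,2]>th)&(hsv[...,1]<40)).astype(np.uint8)
  ks=[k for k in cv2.findContours(m,0,cv2.CHAIN_APPROX_NONE)[0] if cv2.contourArea(k)>300]
  for k in ks:
    mu=k[:,0].mean(0)
    if np.hypot(*(mu-q))<60:
      print(th,cv2.contourArea(k),cv2.minAreaRect(plane(C,k[:,0],.05)[:,:2].astype(np.float32)*1000))
T=R.from_quat(s["orientation"],scalar_first=True).as_matrix()
E
```

```text
t 17.63 tcp [ 0.5332 -0.3599  0.1833] rackxy [-0.1627 -0.3622] yaw 0.9907 tilt [-0.0001  0.0003] w 0.056511672998683926 F [ 0.9141 -0.649   0.8499] q6 -0.18967493927190548
expected px [277.5703 200.5147]
```

```bash
python3 - <<'E'
from w import *
z=np.load("w5.npz");C=(z["K"],float(z["k"]),z["p"],z["M"])
f=cv2.imread("pics/w5raw.png");hsv=cv2.cvtColor(f,cv2.COLOR_BGR2HSV)
v=cv2.GaussianBlur(hsv[...,2],(3,3),0)
print(v[150:262:7,215:345:7]);print(hsv[150:262:14,215:345:14,1])
E
```

```text
[[103 112 137 166 174 123 102 110 136 170 166 173 175 169 175 171 173 170
  172]
 [ 99 102 102 105 101 103 101 102 101 102 102 170 173 171 169 171 179 173
  177]
 [157 128 105 100  99 101 100 101 102 104 103 102 125 173 171 170 167 171
  172]
 [168 176 158 101 101 101  99 102 103 103  99  99 100 160 174 161 153 157
  171]
 [ 98 105 101  99 104 100 104 103 114 115 114 101 102 100  98 101 101  96
  176]
 [104 103 101 104 100 102 106 117 146 149 150 103  97 102 100 102 100 103
  172]
 [103 102 101 107 102 104 105 113 146 147 150 101 100 103 112  99 101 101
  168]
 [102 101  97 102 106 101 101 112 146 147 149 101 102 104 111 102  98 107
  170]
 [ 99  98 100 101 102 104 102 109 146 147 149 102 101 104 105 102 101 101
  167]
 [ 99 100 100  99 105 103 104 110 145 146 149  98 102  99  97  99 102 109
  169]
 [104 156 102 104  99 101 104 109 146 145 150 103 102 105 125  99  98 123
  173]
 [102 104  99 101 106 102 103 105 104 104  96 167 169 169 166 161 167 167
  164]
 [102 104 103 107 103 102 102 100 103 103 124 167 164 166 168 161 170 165
  171]
 [167 171 124 101 103 105 103 103 104 101 101 166 165 169 170 169 155 170
  169]
 [ 82  83  57 171 147 114 105 101 101 137 151 159 164 163 166  69  84  83
  113]
 [ 83  84  15 175 172 172 172 169 163 170 170 169 164 167 169  47  62  83
   83]]
[[18 14 19 18 18 19 16 20 19 15]
 [18 18 18 18 18 20 17 18 15 15]
 [21 20 19 15 12 14 18 18 18 20]
 [17 18 18 17 14 15 23 17 15 18]
 [16 20 20 20 12 12 18 18 15 17]
 [17 20 18 17 12 14 18 18 16 19]
 [20 17 17 15 18 18 16 17 18 17]
 [ 9  8 16 17 15 17 17 17  9 13]]
```

In shadow; threshold at 125–160 inside the window.

```bash
python3 - <<'E'
from w import *
z=np.load("w5.npz");C=(z["K"],float(z["k"]),z["p"],z["M"])
f=cv2.imread("pics/w5raw.png");v=cv2.cvtColor(f,cv2.COLOR_BGR2HSV)[...,2]
m=np.zeros_like(v);m[165:235,255:300]=((v>128)&(v<158))[165:235,255:300]
m=cv2.morphologyEx(m,cv2.MORPH_OPEN,np.ones((3,3)))
k=max(cv2.findContours(m,0,cv2.CHAIN_APPROX_NONE)[0],key=cv2.contourArea)
r=cv2.minAreaRect(plane(C,k[:,0],.05)[:,:2].astype(np.float32)*1000);print(cv2.boundingRect(k),cv2.contourArea(k),r)
s=st();T=R.from_quat(s["orientation"],scalar_first=True).as_matrix()
print("dp tool",T.T@(np.r_[np.array(r[0])/1000,.02]-s["tcp_pos"])*10)
E
```

```text
(265, 179, 26, 44) 1070.5 ((535.19677734375, -359.81524658203125), (48.7928466796875, 27.956907272338867), 56.79869842529297)
t 17.68 tcp [ 0.5331 -0.362   0.1833] rackxy [-0.1629 -0.3642] yaw 0.9935 tilt [ 0.0002 -0.0012] w 0.05623271794351261 F [-1.4007 -1.1528  0.5853] q6 -0.19433899888341083
dp tool [0.031  0.0045 1.6335]
```

>>> carry_out(
  dp=[
    [0.01, 0, 0.12],
    [0.02, 0, 0.24],
    [0.03, 0, 0.36],
    [0.03, 0, 0.48],
    [0.03, 0, 0.6],
    [0.03, 0, 0.7],
    [0.03, 0, 0.8],
    [0.03, 0, 0.9],
  ],
  delta_rot=[
    [0, 0, 0],
    [0, 0, 0],
    [0, 0, 0],
    [0, 0, 0],
    [0, 0, 0],
    [0, 0, 0],
    [0, 0, 0],
    [0, 0, 0],
  ],
)

```text
time: 18.35
tcp_pos: [0.5347, -0.3566, 0.0923]
orientation: [-0.0, 0.881, 0.473, -0.0]
force: [0.5, 0.0, 0.2]
gripper_width: 0.0562
gripper_force: 0.0
```

>>> carry_out(
  dp=[
    [0, 0, 0.1],
    [0, 0, 0.2],
    [0, 0, 0.3],
    [0, 0, 0.4],
    [0, 0, 0.5],
    [0, 0, 0.6],
    [0, 0, 0.68],
    [0, 0, 0.73],
  ],
  delta_rot=[
    [0, 0, 0],
    [0, 0, 0],
    [0, 0, 0],
    [0, 0, 0],
    [0, 0, 0],
    [0, 0, 0],
    [0, 0, 0],
    [0, 0, 0],
  ],
)

```text
time: 19.02
tcp_pos: [0.5343, -0.3563, 0.0189]
orientation: [-0.001, 0.881, 0.473, -0.0]
force: [1.0, -0.4, -0.1]
gripper_width: 0.0567
gripper_force: 0.0
```

>>> carry_out(
  dp=[
    [0, 0, 0],
    [0, 0, 0],
    [0, 0, 0],
    [0, 0, 0],
    [0, 0, 0],
    [0, 0, 0],
    [0, 0, 0],
    [0, 0, 0],
  ],
  delta_rot=[
    [0, 0, 0],
    [0, 0, 0],
    [0, 0, 0],
    [0, 0, 0],
    [0, 0, 0],
    [0, 0, 0],
    [0, 0, 0],
    [0, 0, 0],
  ],
  hand=0,
  squeeze=20,
)

```text
time: 19.68
tcp_pos: [0.5351, -0.3571, 0.0212]
orientation: [0.001, 0.881, 0.473, 0.0]
force: [-0.0, -1.1, 3.5]
gripper_width: 0.0278
gripper_force: 20.0
```

>>> carry_out(
  dp=[
    [0, 0, -0.06],
    [0, 0, -0.15],
    [0, 0, -0.3],
    [0, 0, -0.45],
    [0, 0, -0.6],
    [0, 0, -0.75],
    [0, 0, -0.88],
    [0, 0, -1],
  ],
  delta_rot=[
    [0, 0, 0],
    [0, 0, 0],
    [0, 0, 0],
    [0, 0, 0],
    [0, 0, 0],
    [0, 0, 0],
    [0, 0, 0],
    [0, 0, 0],
  ],
)

```text
time: 20.35
tcp_pos: [0.5352, -0.3571, 0.123]
orientation: [0.001, 0.881, 0.473, 0.0]
force: [-0.0, -0.2, -0.9]
gripper_width: 0.0277
gripper_force: 20.0
```

>>> carry_out(
  dp=[
    [0, 0, -0.12],
    [0, 0, -0.25],
    [0, 0, -0.38],
    [0, 0, -0.5],
    [0, 0, -0.62],
    [0, 0, -0.75],
    [0, 0, -0.88],
    [0, 0, -1],
  ],
  delta_rot=[
    [0, 0, -0.05],
    [0, 0, -0.1],
    [0, 0, -0.15],
    [0, 0, -0.2],
    [0, 0, -0.25],
    [0, 0, -0.3],
    [0, 0, -0.35],
    [0, 0, -0.4],
  ],
)

```text
time: 21.02
tcp_pos: [0.5347, -0.3566, 0.2221]
orientation: [0.0, 0.691, 0.723, -0.0]
force: [0.8, -0.1, -0.9]
gripper_width: 0.0281
gripper_force: 20.0
```

>>> carry_out(
  dp=[
    [0.12, 0, -0.04],
    [0.24, 0, -0.08],
    [0.36, 0, -0.12],
    [0.48, 0, -0.16],
    [0.6, 0, -0.2],
    [0.7, 0, -0.24],
    [0.8, 0, -0.27],
    [0.9, 0, -0.3],
  ],
  delta_rot=[
    [0, 0, 0],
    [0, 0, 0],
    [0, 0, 0],
    [0, 0, 0],
    [0, 0, 0],
    [0, 0, 0],
    [0, 0, 0],
    [0, 0, 0],
  ],
)

```text
time: 21.68
tcp_pos: [0.5309, -0.2656, 0.2507]
orientation: [-0.0, 0.692, 0.722, -0.0]
force: [-0.1, -0.1, -0.3]
gripper_width: 0.0276
gripper_force: 20.0
```

>>> carry_out(
  dp=[
    [0.12, 0, 0],
    [0.24, 0, 0],
    [0.36, 0, 0],
    [0.48, 0, 0],
    [0.6, 0, 0],
    [0.7, 0, 0],
    [0.8, 0, 0],
    [0.9, 0, 0],
  ],
  delta_rot=[
    [0, 0, 0],
    [0, 0, 0],
    [0, 0, 0],
    [0, 0, 0],
    [0, 0, 0],
    [0, 0, 0],
    [0, 0, 0],
    [0, 0, 0],
  ],
)

```text
time: 22.35
tcp_pos: [0.5271, -0.1759, 0.2504]
orientation: [-0.0, 0.692, 0.722, 0.0]
force: [0.3, 0.6, -1.4]
gripper_width: 0.0277
gripper_force: 20.0
```

>>> carry_out(
  dp=[
    [0.12, 0.06, 0],
    [0.24, 0.12, 0],
    [0.36, 0.18, 0],
    [0.48, 0.25, 0],
    [0.6, 0.32, 0],
    [0.7, 0.38, 0],
    [0.8, 0.44, 0],
    [0.9, 0.5, 0],
  ],
  delta_rot=[
    [0, 0, 0],
    [0, 0, 0],
    [0, 0, 0],
    [0, 0, 0],
    [0, 0, 0],
    [0, 0, 0],
    [0, 0, 0],
    [0, 0, 0],
  ],
)

```text
time: 23.02
tcp_pos: [0.5739, -0.0837, 0.2504]
orientation: [-0.0, 0.692, 0.722, -0.0]
force: [0.4, -0.2, -0.2]
gripper_width: 0.0279
gripper_force: 20.0
```

>>> carry_out(
  dp=[
    [0.12, 0.1, 0],
    [0.24, 0.2, 0],
    [0.36, 0.3, 0],
    [0.48, 0.4, 0],
    [0.6, 0.5, 0],
    [0.7, 0.6, 0],
    [0.8, 0.7, 0],
    [0.9, 0.8, 0],
  ],
  delta_rot=[
    [0, 0, 0],
    [0, 0, 0],
    [0, 0, 0],
    [0, 0, 0],
    [0, 0, 0],
    [0, 0, 0],
    [0, 0, 0],
    [0, 0, 0],
  ],
)

```text
time: 23.68
tcp_pos: [0.6504, 0.0096, 0.2504]
orientation: [-0.0, 0.692, 0.722, -0.0]
force: [0.7, 0.6, 0.5]
gripper_width: 0.0279
gripper_force: 20.0
```

```bash
python3 -c "
from w import *
st();snap('wrist','w6')"
```

```text
t 23.68 tcp [0.6504 0.0096 0.2504] rackxy [-0.0295  0.0019] yaw 1.6130 tilt [-0.0001 -0.0001] w 0.02794476227694983 F [0.7185 0.6446 0.4523] q6 -0.20138272801988175
```

View pics/w6.png

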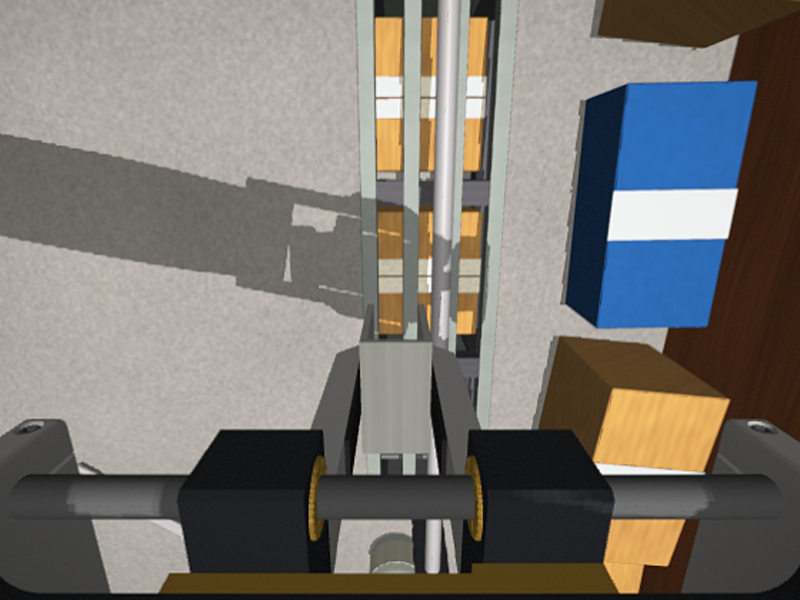

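The rail shows at column ~443 near row 300, and the held hanger's top spans columns 360–433, rows 342–455. I'll compute the offsets.

```bash
python3 - <<'E'
from w import *
z=np.load("w6.npz");C=(z["K"],float(z["k"]),z["p"],z["M"])
f=cv2.imread("pics/w6raw.png");hsv=cv2.cvtColor(f,cv2.COLOR_BGR2HSV)
sc=lambda l:(np.array(l,float)+.5)/(800/560)-.5
c,n=np.cos(Y),np.sin(Y)
tr=lambda P:np.c_[(P[:,:2]-O)@[c,n],(P[:,:2]-O)@[-n,c]]
for row in (5,60,130,150):
    print(row,"".join("%d,"%x for x in hsv[row,298:330,2]),"S","".join("%d,"%x for x in hsv[row,298:330,1]))
print("rail (eye picks)",tr(plane(C,sc([(450,2),(447,110),(443,300),(433,540)]),.175)))
H=tr(plane(C,sc([(360,342),(433,342),(431,455),(363,455)]),.280));print("hanger",H,H.mean(0))
print("tape mid",tr(plane(C,sc([(390,276),(467,276)]),.07)),"post",tr(plane(C,sc([(470,181),(470,206)]),.10)))
st()
E
```

```text
5 48,48,48,45,45,46,46,43,76,117,141,160,173,187,197,210,224,224,210,199,194,184,169,144,151,177,183,183,183,185,168,58, S 11,16,16,11,11,17,11,12,3,4,5,5,4,7,4,4,3,2,2,4,5,6,8,5,10,12,10,13,13,11,12,18,
60 194,195,199,214,244,246,226,148,127,153,171,185,197,213,229,237,227,210,201,191,176,151,155,183,188,188,188,187,178,237,242,242, S 35,35,38,24,2,2,1,0,6,7,6,4,4,4,3,1,2,4,4,5,6,7,12,13,9,12,14,12,9,1,1,1,
130 65,64,64,65,62,76,123,151,172,187,201,217,232,241,228,213,203,191,168,147,177,194,194,194,199,156,108,112,112,113,112,111, S 12,8,8,12,8,3,2,5,4,4,5,5,2,3,3,5,5,5,6,3,10,12,13,13,13,7,12,11,11,9,9,9,
150 158,147,219,234,210,131,137,162,182,196,209,224,238,234,219,206,195,177,151,173,194,193,193,194,174,228,234,236,238,234,228,227, S 148,153,153,150,151,56,4,5,7,7,4,3,2,2,5,5,5,6,5,12,12,12,12,12,21,143,149,148,147,149,151,151,
rail (eye picks) [[ 0.0001  0.1722]
 [ 0.0003  0.1203]
 [ 0.0016  0.0098]
 [ 0.0001 -0.1817]]
hanger [[-0.0421  0.0248]
 [-0.014   0.0247]
 [-0.0136 -0.0263]
 [-0.0421 -0.0263]] [-0.028  -0.0008]
tape mid [[-0.0332  0.    ]
 [ 0.0343 -0.    ]] post [[0.0278 0.0807]
 [0.0287 0.0623]]
t 23.73 tcp [0.6514 0.0112 0.2502] rackxy [-0.0285  0.0034] yaw 1.6145 tilt [0.0008 0.0011] w 0.02773642052991176 F [-0.9618  1.7225 -0.9648] q6 -0.2009518744403803
```

>>> carry_out(
  dp=[
    [0, 0.05, 0],
    [0, 0.1, 0],
    [0.01, 0.15, 0],
    [0.01, 0.2, 0],
    [0.01, 0.24, 0],
    [0.01, 0.27, 0],
    [0.01, 0.27, 0],
    [0.01, 0.27, 0],
  ],
  delta_rot=[
    [0, 0, 0],
    [0, 0, 0],
    [0, 0, 0],
    [0, 0, 0],
    [0, 0, 0],
    [0, 0, 0],
    [0, 0, 0],
    [0, 0, 0],
  ],
)

```text
time: 24.4
tcp_pos: [0.6764, 0.0104, 0.2504]
orientation: [-0.0, 0.692, 0.722, -0.0]
force: [-0.2, -0.4, -1.0]
gripper_width: 0.0278
gripper_force: 20.0
```

>>> carry_out(
  dp=[
    [0, 0, 0.06],
    [0, 0, 0.12],
    [0, 0, 0.18],
    [0, 0, 0.24],
    [0, 0, 0.3],
    [0, 0, 0.36],
    [0, 0, 0.42],
    [0, 0, 0.45],
  ],
  delta_rot=[
    [0, 0, 0],
    [0, 0, 0],
    [0, 0, 0],
    [0, 0, 0],
    [0, 0, 0],
    [0, 0, 0],
    [0, 0, 0],
    [0, 0, 0],
  ],
)

```text
time: 25.07
tcp_pos: [0.6759, 0.0107, 0.2041]
orientation: [-0.001, 0.692, 0.722, -0.0]
force: [0.3, -0.3, -0.2]
gripper_width: 0.028
gripper_force: 20.0
```

```bash
python3 -c "
from w import *
st()"
```

```text
t 25.07 tcp [0.6759 0.0107 0.2041] rackxy [-0.004   0.0019] yaw 1.6129 tilt [-0.0016  0.0002] w 0.027966536985735417 F [ 0.2592 -0.2823 -0.1669] q6 -0.1936413447115543
```

>>> carry_out(
  dp=[
    [0, 0.01, 0],
    [0, 0.01, 0.05],
    [0, 0.01, 0.1],
    [0, 0.01, 0.15],
    [0, 0.01, 0.2],
    [0, 0.01, 0.25],
    [0, 0.01, 0.3],
    [0, 0.01, 0.35],
  ],
  delta_rot=[
    [0, 0, 0],
    [0, 0, 0],
    [0, 0, 0],
    [0, 0, 0],
    [0, 0, 0],
    [0, 0, 0],
    [0, 0, 0],
    [0, 0, 0],
  ],
)

```text
time: 25.73
tcp_pos: [0.6773, 0.0107, 0.1698]
orientation: [-0.0, 0.692, 0.722, -0.0]
force: [-0.5, -0.5, 0.0]
gripper_width: 0.0275
gripper_force: 20.0
```

>>> carry_out(
  dp=[
    [0, 0, 0.03],
    [0, 0, 0.05],
    [0, 0, 0.07],
    [0, 0, 0.09],
    [0, 0, 0.11],
    [0, 0, 0.13],
    [0, 0, 0.14],
    [0, 0, 0.14],
  ],
  delta_rot=[
    [0, 0, 0],
    [0, 0, 0],
    [0, 0, 0],
    [0, 0, 0],
    [0, 0, 0],
    [0, 0, 0],
    [0, 0, 0],
    [0, 0, 0],
  ],
)

```text
time: 26.4
tcp_pos: [0.6772, 0.0107, 0.1562]
orientation: [-0.0, 0.692, 0.722, -0.0]
force: [-0.5, -0.6, -0.5]
gripper_width: 0.028
gripper_force: 20.0
```

```bash
python3 -c "
from w import *
st()"
```

```text
t 26.40 tcp [0.6772 0.0107 0.1562] rackxy [-0.0027  0.0018] yaw 1.6129 tilt [-0.0005  0.0001] w 0.02802998337370075 F [-0.4931 -0.6038 -0.467 ] q6 -0.1933741708226304
```

>>> carry_out(
  dp=[
    [0, 0, 0.01],
    [0, 0, 0.01],
    [0, 0, 0.02],
    [0, 0, 0.02],
    [0, 0, 0.02],
    [0, 0, 0.02],
    [0, 0, 0.02],
    [0, 0, 0.02],
  ],
  delta_rot=[
    [0, 0, 0],
    [0, 0, 0],
    [0, 0, 0],
    [0, 0, 0],
    [0, 0, 0],
    [0, 0, 0],
    [0, 0, 0],
    [0, 0, 0],
  ],
)

```text
time: 27.07
tcp_pos: [0.6776, 0.0106, 0.1551]
orientation: [0.0, 0.692, 0.722, 0.0]
force: [-2.2, 0.5, 5.0]
gripper_width: 0.0279
gripper_force: 20.0
```

Seated (5 N upward). Release and withdraw.

>>> carry_out(
  dp=[
    [0, 0, 0],
    [0, 0, 0],
    [0, 0, 0],
    [0, 0, 0],
    [0, 0, 0],
    [0, 0, 0],
    [0, 0, 0],
    [0, 0, 0],
  ],
  delta_rot=[
    [0, 0, 0],
    [0, 0, 0],
    [0, 0, 0],
    [0, 0, 0],
    [0, 0, 0],
    [0, 0, 0],
    [0, 0, 0],
    [0, 0, 0],
  ],
  hand=0.6,
)

```text
time: 27.73
tcp_pos: [0.6774, 0.0106, 0.1544]
orientation: [-0.0, 0.692, 0.722, -0.0]
force: [-0.7, 0.4, -0.9]
gripper_width: 0.0562
gripper_force: 0.0
```

>>> carry_out(
  dp=[
    [0, 0, -0.06],
    [0, 0, -0.12],
    [0, 0, -0.24],
    [0, 0, -0.38],
    [0, 0, -0.52],
    [0, 0, -0.68],
    [0, 0, -0.84],
    [0, 0, -1],
  ],
  delta_rot=[
    [0, 0, 0],
    [0, 0, 0],
    [0, 0, 0],
    [0, 0, 0],
    [0, 0, 0],
    [0, 0, 0],
    [0, 0, 0],
    [0, 0, 0],
  ],
)

```text
time: 28.4
tcp_pos: [0.6778, 0.0106, 0.2573]
orientation: [0.001, 0.692, 0.722, 0.001]
force: [0.7, 0.5, -0.8]
gripper_width: 0.0566
gripper_force: 0.0
```

>>> carry_out(
  dp=[
    [-0.12, -0.12, 0],
    [-0.24, -0.24, 0],
    [-0.36, -0.36, 0],
    [-0.5, -0.5, 0],
    [-0.62, -0.62, 0],
    [-0.75, -0.75, 0],
    [-0.88, -0.88, 0],
    [-1, -1, 0],
  ],
  delta_rot=[
    [0, 0, 0],
    [0, 0, 0],
    [0, 0, 0],
    [0, 0, 0],
    [0, 0, 0],
    [0, 0, 0],
    [0, 0, 0],
    [0, 0, 0],
  ],
)

```text
time: 29.07
tcp_pos: [0.5814, -0.0943, 0.2565]
orientation: [0.001, 0.692, 0.722, 0.0]
force: [1.6, -0.2, 0.7]
gripper_width: 0.0564
gripper_force: 0.0
```

```bash
python3 - <<'E'
from w import *
st();snap('wrist','w7')
a=cv2.imread("pics/w7raw.png");f=grab_frame("side")[:,:,::-1];g=grab_frame("scene")[:,:,::-1]
top=np.hstack([cv2.resize(f[140:290,180:360],(400,333)),cv2.resize(g[170:345,240:400],(305,333))])
bot=cv2.resize(a[:200],(705,252));cv2.imwrite("pics/fin.png",np.vstack([top,bot]))
E
```

```text
t 29.07 tcp [ 0.5814 -0.0943  0.2565] rackxy [-0.103  -0.0989] yaw 1.6129 tilt [ 0.0022 -0.0009] w 0.056419250323141046 F [ 1.5546 -0.1955  0.6874] q6 -0.3951243887761654
```

View pics/fin.png

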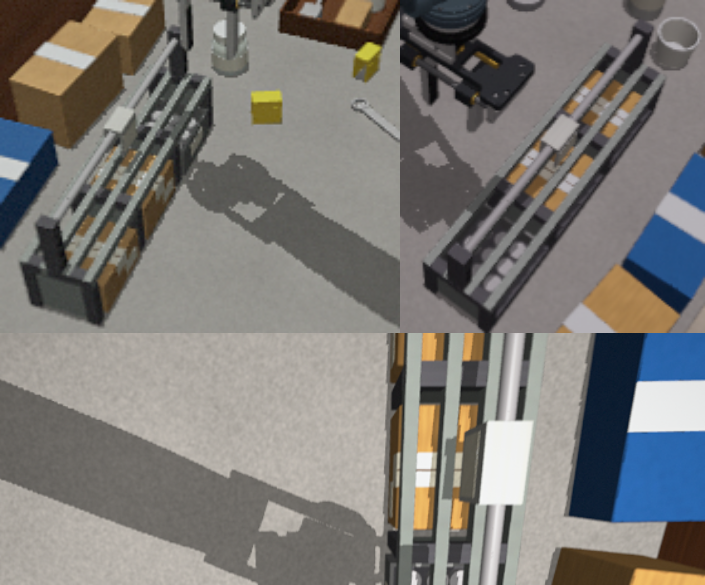

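The hanger sits level astride the rail over the middle bay, and the carton is in the bay. I'll do one numeric check that it's flush in the earlier retreat picture.

```bash
python3 - <<'E'
from w import *
z=np.load("w4.npz");C=(z["K"],float(z["k"]),z["p"],z["M"])
v=cv2.imread("pics/w4raw.png")
for c in (165,170,200,230,270,300,340,360,390,400): print(c,[tuple(int(t) for t in v[r,c]) for r in range(17,31)])
print(plane(C,[(280,21),(280,22),(280,24),(280,26)],0)[:,0])
E
```

```text
165 [(21, 20, 22), (19, 19, 21), (19, 18, 20), (25, 24, 23), (18, 18, 17), (35, 36, 37), (94, 98, 101), (91, 95, 98), (90, 94, 98), (90, 95, 97), (92, 96, 99), (93, 97, 100), (91, 95, 98), (90, 93, 97)]
170 [(22, 20, 20), (20, 22, 21), (24, 23, 21), (22, 23, 22), (18, 16, 16), (37, 38, 39), (94, 98, 101), (90, 93, 96), (89, 92, 96), (89, 94, 96), (91, 96, 98), (91, 96, 98), (92, 96, 99), (90, 94, 97)]
200 [(21, 41, 56), (23, 42, 56), (24, 42, 57), (23, 43, 59), (21, 41, 55), (27, 33, 38), (60, 63, 64), (94, 100, 103), (92, 97, 100), (91, 96, 99), (90, 94, 98), (89, 94, 97), (91, 94, 98), (91, 94, 96)]
230 [(20, 39, 55), (21, 39, 54), (23, 42, 56), (18, 41, 55), (18, 35, 52), (34, 39, 44), (76, 80, 80), (93, 96, 98), (91, 95, 98), (91, 95, 98), (93, 98, 100), (92, 97, 99), (90, 95, 97), (87, 92, 95)]
270 [(18, 38, 56), (20, 40, 55), (24, 43, 58), (23, 42, 60), (18, 37, 51), (33, 36, 38), (76, 79, 81), (89, 93, 96), (89, 92, 95), (88, 92, 94), (89, 92, 95), (90, 93, 95), (90, 94, 98), (88, 93, 95)]
300 [(22, 41, 56), (22, 43, 58), (24, 42, 59), (25, 44, 60), (20, 38, 53), (35, 37, 38),
[... 250 characters left out ...]
4, 96), (92, 96, 98), (92, 97, 99), (92, 96, 98), (90, 93, 97)]
360 [(23, 41, 56), (23, 41, 56), (21, 42, 58), (20, 41, 57), (19, 38, 52), (30, 33, 35), (74, 76, 79), (88, 91, 95), (88, 91, 94), (88, 91, 94), (86, 91, 95), (87, 91, 94), (86, 90, 93), (102, 106, 110)]
390 [(25, 24, 24), (23, 24, 23), (21, 21, 22), (20, 18, 17), (23, 21, 23), (46, 49, 50), (94, 97, 101), (90, 94, 98), (91, 96, 98), (90, 95, 97), (92, 95, 98), (89, 93, 96), (89, 93, 95), (88, 93, 95)]
400 [(22, 21, 20), (20, 20, 20), (22, 21, 20), (23, 20, 21), (21, 23, 23), (44, 46, 45), (93, 97, 99), (88, 93, 95), (86, 91, 92), (84, 88, 91), (86, 89, 91), (84, 88, 89), (84, 89, 92), (85, 87, 90)]
[0.6254 0.6248 0.6237 0.6226]
```

The bottom edges of the carton and the posts lie within a fraction of a pixel of each other, under 0.5 mm, so the carton is home.

```bash
python3 -c "
from bench import *
print(hand_in())"
```

```text
the job is handed in; nothing more can be done
None
```

The carton is in the empty middle bay, against the rear stop and flush with the front posts to under 0.5 mm. The hanger hangs astride the rail over the middle of that bay, and I handed the job in at about 29 s; the judging result was not shown.

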